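Put the paints back in their rack

TASK

The painting session is over: put the three paint pots and the two dropper vials back in the rack, each in its own well: a pot in the wide well, a vial in the narrow well, whose swatch card has its colour (for a vial, the colour of its cap). One pot and one vial have been left standing in the wrong wells, so these must make room first. Keep them upright and set them down rather than drop them; at the end all five stand upright, fully down in their wells.

Things in the scene. Friction and masses are not known exactly. Their poses are not given: they have to be found in the camera images.
- pot_green: small round paint pot, green, white cap with a green daub on top; 30 mm diameter all the way up, 40 mm tall, about 22 g, loose. Origin at the centre of its underside, z up along its axis (its yaw means nothing). It starts standing on the table or in a wide well that is not its own.
- pot_blue: small round paint pot, blue, black cap with a blue daub on top (the only black cap); 30 mm diameter all the way up, 40 mm tall, about 22 g, loose. Origin at the centre of its underside, z up along its axis (its yaw means nothing). It starts standing on the table or in a wide well that is not its own.
- pot_red: small round paint pot, red, white cap with a red daub on top; 30 mm diameter all the way up, 40 mm tall, about 22 g, loose. Origin at the centre of its underside, z up along its axis (its yaw means nothing). It starts standing on the table or in a wide well that is not its own.
- vial_blue: slim white dropper vial with a blue cap; body 20 mm diameter from the underside to 37 mm up, then a cap 16 mm in diameter, 50 mm tall in all, about 14 g, loose; grip the body, not the cap. Origin at the centre of its underside, z up along its axis (its yaw means nothing). It starts standing on the table or in a wide well.
- vial_red: slim cream dropper vial with a red cap; body 20 mm diameter from the underside to 37 mm up, then a cap 16 mm in diameter, 50 mm tall in all, about 14 g, loose; grip the body, not the cap. Origin at the centre of its underside, z up along its axis (its yaw means nothing). It starts standing on the table or in a wide well.
- well_red_wide: fixed plywood rack block, red swatch card, wide round well 38 mm in diameter with a 5 mm bevel round the mouth; cut right through, so what stands in it stands on the table. Block 60 x 60 mm, top 18 mm up, low card ledge to 52 mm on its -x side (towards the robot). Origin on the well's axis at table height, z up. Five blocks in random order, side by side along y, wells 61 mm apart.
- well_green_wide: fixed plywood rack block, green swatch card, wide round well 38 mm in diameter with a 5 mm bevel round the mouth; cut right through, so what stands in it stands on the table. Block 60 x 60 mm, top 18 mm up, low card ledge to 52 mm on its -x side (towards the robot). Origin on the well's axis at table height, z up. Five blocks in random order, side by side along y, wells 61 mm apart.
- well_blue_wide: fixed plywood rack block, blue swatch card, wide round well 38 mm in diameter with a 5 mm bevel round the mouth; cut right through, so what stands in it stands on the table. Block 60 x 60 mm, top 18 mm up, low card ledge to 52 mm on its -x side (towards the robot). Origin on the well's axis at table height, z up. Five blocks in random order, side by side along y, wells 61 mm apart.
- well_red_narrow: fixed plywood rack block, red swatch card, narrow round well 27 mm in diameter with a 5 mm bevel round the mouth; cut right through, so what stands in it stands on the table. Block 60 x 60 mm, top 18 mm up, low card ledge to 52 mm on its -x side (towards the robot). Origin on the well's axis at table height, z up. Frame round the blocks: rear rail 14 mm, end cheeks 22 mm high.
- well_blue_narrow: fixed plywood rack block, blue swatch card, narrow round well 27 mm in diameter with a 5 mm bevel round the mouth; cut right through, so what stands in it stands on the table. Block 60 x 60 mm, top 18 mm up, low card ledge to 52 mm on its -x side (towards the robot). Origin on the well's axis at table height, z up. Frame round the blocks: rear rail 14 mm, end cheeks 22 mm high.
Things that resemble listed ones, but are neither listed nor needed, are in the scene too. What is shaped like the pot_green but orange or turquoise is not meant.

How it is judged:
By the outcome, as a careful person would: the job done as asked, in the order asked, and still so for the second after the job is handed in, with the robot touching nothing.
It also fails if it takes over 109 s, if anything falls off the work surface, if the arm or the gripper's body presses on something with over 40 N, if the wrist force passes 120 N, or if a joint passes its speed limit or range.

ROBOT

A 6-joint arm with a two-finger parallel gripper is mounted at the origin on a cart in front of the work surface, level with it; the furniture and walls round the work are solid. World frame = base frame: x ahead of the robot, y to its left, z up, the work surface at z = 0. Lengths are in m, angles in rad, forces in N, time in s.
With the tool pointing down it reaches from about 0.25 to 0.775 m from the base axis. Payload 8.9 kg.
Tool frame: the origin (TCP) lies between the finger pads; the fingertips stand 8 mm ahead of it and the grasp point (between the pads) lies 11 mm behind it; z points along the fingers, y is the line along which they close (so a half turn about z gives the same grasp; the last joint's range is limited). The gripper opens to 85 mm and grips with 20 to 120 N. Pads are 22 mm wide; open, the fingers measure 114 mm over their backs; the gripper's body (76 mm by 85 mm) begins 54 mm behind the grasp point. The pads swing forward as they close: fully open they stand 13 mm farther back than shut.
Start: joints at [-0.139, 0.291, -0.153, 1.127, 0, 1.431], TCP at [0.525, 0, 0.239] pointing down, gripper open.
Joint ranges: [-2.52, 2.52], [-0.91, 1.74], [-1.3, 1.37], [-1.96, 2.02], [-1.52, 1.47], [-3.14, 3.14]. Speed limits (rad/s): [2.22, 2.22, 2.79, 3.14, 3.14, 3.14].

INTERFACE

Orientations are given as [roll, pitch, yaw] about the fixed x, y, z axes, in that order (R = Rz(yaw) Ry(pitch) Rx(roll)).
In Python, from plant import bot, vision, order gives the robot as it stands.
- The arm moves only by the tool play_rows, never from a script. Its argument "rows" is a list of rows, each a list of 5 numbers: the gripper command: -1 is fully open, 1 is shut, values between are in proportion, then the shift along the world's x, y, z in cm, then the turn about the world's z in rad. In form: [[hand, x, y, z, spin], ...]. A call has 1 to 8 rows; each row is the pose to reach, as a shift and turn from the pose commanded when the call began; what a row does not reach only later rows make up. A row lasts 1/8 s, in which the tool goes at most 62.5 mm and 10.7 degrees, less where a joint would pass 70% of its speed; a pose out of reach is approached as far as the arm can. A call with a gripper value outside its range is refused whole. The fingers move at their own pace and stop on an object; "grip_force" is the grip in N (left out, the last holds). Time passes only in rows, so rows that repeat a pose let the fingers close. It gives the time, the measured TCP pose, the force, the opening and the grip force at its end, in the units of the state.
- bot.sense(): the state, without advancing time (a new reading comes with each control period).
- vision.snapshot(name): name is "scene" or "side" or "wrist"; returns the picture (480x640x3 uint8, red, green, blue); there is no depth.
- vision.camera_params(name): a dict with "vertical_fov" (degrees; the focal length in pixels is half the picture's height over the tangent of half this angle, whatever the lens; pixels are square), "cx", "cy" (the principal point, pixels), "extrinsics" (4x4, takes a point from camera to world coordinates); the wrist camera has in their place "mount" (4x4, takes a point from camera to tool coordinates, whose origin is the TCP and whose axes are the flange's). Camera axes: x right, y down, z forward; pixel columns grow to the right and rows downward; lengths in m; the calibration is good to about 2 mm. A picture is of the moment at which its call begins: read the wrist's pose just before it. camera_params takes no time and is no camera call.
- order.hand_in(): hands the job in; it is judged then, once.
Trained networks look in the newest picture that a camera, given by its name, has taken for a name from the list of things; names that differ only in an ending like _2 or _b are one class to them, and where a whole thing is asked for, a point or a joint stands for the part that bears it (a point fixed in the world has none). Each returns a list of dicts, best first, with "score" (0 to 1); they miss things now and then, are a little off and sometimes report something else, mostly with a low value. They report only what shows in the picture. A call takes as long as a camera call. They do not tell look-alikes from the thing itself.
- vision.search_frame(camera, target): "position" ([x, y, z] in m, in world coordinates, good to about 4 mm: the middle of the surface that is visible of it).
- vision.regions_of(camera, target): "mask" (480x640 bool, what is visible of it).
- vision.pinpoint(camera, target): "position" ([x, y, z] in m, in world coordinates, good to about 4 mm: a listed point, or the origin of a listed thing).
The state is a dict: "time": time; "joint_positions": joint angles; "qvel": joint speeds; "joint_efforts": joint torques, N m; "ee_pos": TCP position; "orientation": TCP orientation; "contact_force": force on the tool from outside, world axes, zero at the start; "ft_torque": the same for the moment, N m; "grip_width": opening from 0.0 (shut) to 1.0 (fully open); "finger_force": force on a finger pad.
Only numpy, scipy, OpenCV 4.12 (cv2) and the standard library are available. Lean on these libraries where they do the work, as an engineer would, in place of code of your own. Each camera call takes 0.05 s, during which the arm holds its last target. There are 200 camera calls.

## Working session

There is one attempt and no reset: what is moved stays moved. The work goes in short steps, Python scripts to look and compute and a tool call to move; the robot and the scene stay as the last step left them, time stands still between calls to the robot, and variables do not carry over. Pictures are saved under pics/ and viewed, at most 14 in all, crops included, and the job is handed in when it is done.

Besides the shell and the picture viewer there is one more tool, called after ">>>" by a JSON object that holds its "name" and its "arguments". play_rows: Moves the arm, as the interface text tells. Its arguments: {"type":"object","properties":{"rows":{"type":"array","items":{"type":"array","items":{"type":"number"}}},"grip_force":{"type":"number"}},"required":["rows"]}

```bash
mkdir -p pics; cat > h.py <<'E'
import numpy as np, cv2
from plant import bot, vision, order
def save(cam,fn):
    im=vision.snapshot(cam); cv2.imwrite('pics/'+fn,im[:,:,::-1]); return im
def ray(cam,u,v,z):
    p=vision.camera_params(cam); f=240/np.tan(np.radians(p['vertical_fov'])/2)
    E=np.array(p['extrinsics']); d=E[:3,:3]@np.array([(u-p['cx'])/f,(v-p['cy'])/f,1]); o=E[:3,3]
    return o+d*(z-o[2])/d[2]
def proj(cam,P):
    p=vision.camera_params(cam); f=240/np.tan(np.radians(p['vertical_fov'])/2)
    E=np.array(p['extrinsics']); c=E[:3,:3].T@(np.array(P)-E[:3,3]); return np.array([p['cx']+f*c[0]/c[2],p['cy']+f*c[1]/c[2]])
E
python3 - <<'E'
from h import *
save('scene','s0.png'); save('side','d0.png')
for c in ('scene','side'):
    print(c,np.round(np.array(vision.camera_params(c)['extrinsics']),2).tolist())
for n in 'pot_green pot_blue pot_red vial_blue vial_red well_red_wide well_green_wide well_blue_wide well_red_narrow well_blue_narrow'.split():
    for r in vision.pinpoint('scene',n)[:4]: print(n,round(r['score'],2),np.round(r['position'],3),proj('scene',r['position']).round())
print(bot.sense())
E
```

```text
scene [[0.7, -0.55, 0.45, 0.09], [-0.71, -0.55, 0.44, -0.36], [-0.0, -0.63, -0.78, 0.82], [0.0, 0.0, 0.0, 1.0]]
side [[-1.0, -0.01, -0.05, 0.58], [0.05, 0.35, -0.94, 0.92], [0.03, -0.94, -0.34, 0.34], [0.0, 0.0, 0.0, 1.0]]
pot_green 0.6 [ 0.522  0.227 -0.001] [263. 222.]
pot_green 0.54 [0.482 0.174 0.001] [266. 247.]
pot_green 0.53 [0.429 0.12  0.001] [264. 280.]
pot_blue 0.61 [ 0.634  0.016 -0.003] [382. 250.]
pot_blue 0.6 [0.628 0.138 0.002] [333. 216.]
pot_red 0.73 [0.425 0.257 0.002] [214. 240.]
vial_blue 0.49 [0.636 0.016 0.002] [383. 248.]
vial_red 0.72 [ 0.452 -0.184 -0.002] [403. 383.]
well_red_wide 0.57 [ 0.635  0.013 -0.005] [383. 251.]
well_red_wide 0.53 [ 0.432  0.124 -0.002] [264. 279.]
well_green_wide 0.57 [ 0.626  0.137 -0.   ] [333. 218.]
well_blue_wide 0.74 [0.631 0.074 0.004] [358. 232.]
well_red_narrow 0.59 [ 0.643 -0.109 -0.001] [438. 285.]
well_red_narrow 0.53 [ 0.636  0.014 -0.001] [383. 249.]
well_blue_narrow 0.72 [ 0.643 -0.043  0.002] [410. 263.]
well_blue_narrow 0.21 [ 0.426  0.257 -0.002] [215. 241.]
{'time': 0.6, 'joint_positions': array([-1.39297555e-01,  2.90672334e-01, -1.53406296e-01,  1.12672460e+00,
       -5.28071112e-05,  1.43150570e+00]), 'qvel': array([-0.00110559, -0.00068534, -0.00144158, -0.00020262,  0.00068978,
        0.00083274]), 'joint_efforts': array([ 4.53319421e-05, -5.36798358e+01,  3.31539881e+01,  1.98289199e-03,
       -1.24709595e-04, -2.26219299e-05]), 'ee_pos': array([ 5.24984065e-01, -9.50816948e-06,  2.39317136e-01]), 'orientation': array([-3.14157849e+00,  5.13377569e-05,  1.57078940e+00]), 'contact_force': array([-0.71702585, -0.20999225,  0.71499391]), 'ft_torque': array([-0.02881068,  0.0262893 , -0.06871435]), 'finger_force': 0.0, 'grip_width': 0.9971709993789208}
```

View pics/s0.png

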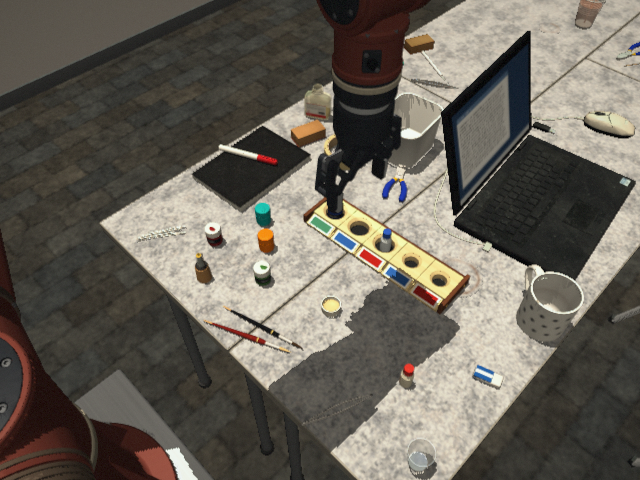

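View pics/d0.png

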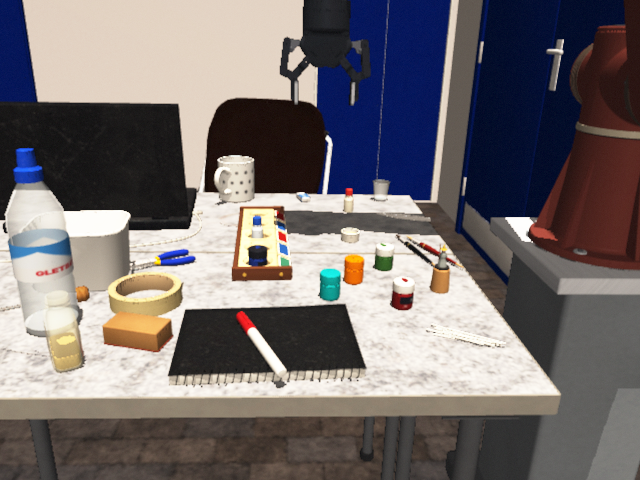

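Reading the pictures by colour and cap:
- **Wells:** the rack runs green wide (321,222), blue wide (345,240), red wide (370,257), blue narrow (397,276), red narrow (427,295).
- **In the wrong wells:** the black-capped blue pot is in green wide, and the blue vial is in red wide.
- **Green/orange/turquoise pots:** the candidates are (263,272) white cap with green daub, (266,240) orange and (263,214) turquoise. The first is pot_green.
- **Others:** the red pot is at (214,233) and the red vial at (407,375). The brown bottle at (203,268) is not wanted.

Next I'll confirm these in one crop and refine the positions.

```bash
python3 - <<'E'
from h import *
im=cv2.imread('pics/s0.png'); d=cv2.imread('pics/d0.png')
a=cv2.resize(im[200:300,180:300],(480,400),interpolation=3); b=cv2.resize(d[180:320,220:420],(571,400),interpolation=3)
c=np.hstack([cv2.resize(a,(330,275)),cv2.resize(b,(393,275))])
e=cv2.resize(im[190:310,295:475],(412,275),interpolation=3); g=cv2.resize(im[350:400,370:440],(311,222),interpolation=3)
o=np.zeros((550,723,3),np.uint8); o[:275]=c; o[275:,:412]=e; o[275:497,412:723]=g
cv2.imwrite('pics/crop.png',o)
vision.snapshot('side')
for n in 'pot_green pot_blue pot_red vial_blue vial_red well_red_wide well_green_wide well_blue_wide well_red_narrow well_blue_narrow'.split():
  for c in ('scene','side'):
    for r in vision.pinpoint(c,n)[:5]:
        if r['score']>.3: print(c,n,round(r['score'],2),np.round(r['position'],3))
for uv in ((203,282),(331,312),(237,305)): print(uv, ray('scene',*uv,0))
w=np.array(vision.camera_params('wrist')['mount']); print(w.round(3))
E
```

```text
scene pot_green 0.6 [ 0.522  0.227 -0.001]
scene pot_green 0.54 [0.482 0.174 0.001]
scene pot_green 0.53 [0.429 0.12  0.001]
side pot_green 0.78 [0.428 0.122 0.   ]
side pot_green 0.75 [ 0.524  0.229 -0.002]
side pot_green 0.57 [ 0.486  0.179 -0.001]
scene pot_blue 0.61 [ 0.634  0.016 -0.003]
scene pot_blue 0.6 [0.628 0.138 0.002]
side pot_blue 0.8 [0.631 0.134 0.005]
scene pot_red 0.73 [0.425 0.257 0.002]
side pot_red 0.92 [ 0.425  0.257 -0.003]
scene vial_blue 0.49 [0.636 0.016 0.002]
side vial_blue 0.6 [ 0.634  0.018 -0.   ]
scene vial_red 0.72 [ 0.452 -0.184 -0.002]
side vial_red 0.67 [ 0.451 -0.183 -0.002]
side vial_red 0.43 [ 0.639 -0.106  0.   ]
scene well_red_wide 0.57 [ 0.635  0.013 -0.005]
scene well_red_wide 0.53 [ 0.432  0.124 -0.002]
side well_red_wide 0.71 [0.64  0.012 0.   ]
scene well_green_wide 0.57 [ 0.626  0.137 -0.   ]
side well_green_wide 0.64 [ 0.63   0.136 -0.002]
scene well_blue_wide 0.74 [0.631 0.074 0.004]
side well_blue_wide 0.76 [ 0.634  0.074 -0.004]
scene well_red_narrow 0.59 [ 0.643 -0.109 -0.001]
scene well_red_narrow 0.53 [ 0.636  0.014 -0.001]
side well_red_narrow 0.82 [ 0.642 -0.106  0.   ]
scene well_blue_narrow 0.72 [ 0.643 -0.043  0.002]
side well_blue_narrow 0.7 [ 0.637 -0.042  0.001]
side well_blue_narrow 0.51 [0.638 0.015 0.   ]
(203, 282) [0.34968951 0.1953818  0.        ]
(331, 312) [ 0.46621087 -0.01226106  0.        ]
(237, 305) [0.36117489 0.1141992  0.        ]
[[-0.    -0.952 -0.306  0.079]
 [ 1.    -0.    -0.     0.001]
 [ 0.    -0.306  0.952 -0.135]
 [ 0.     0.     0.     1.   ]]
```

View pics/crop.png

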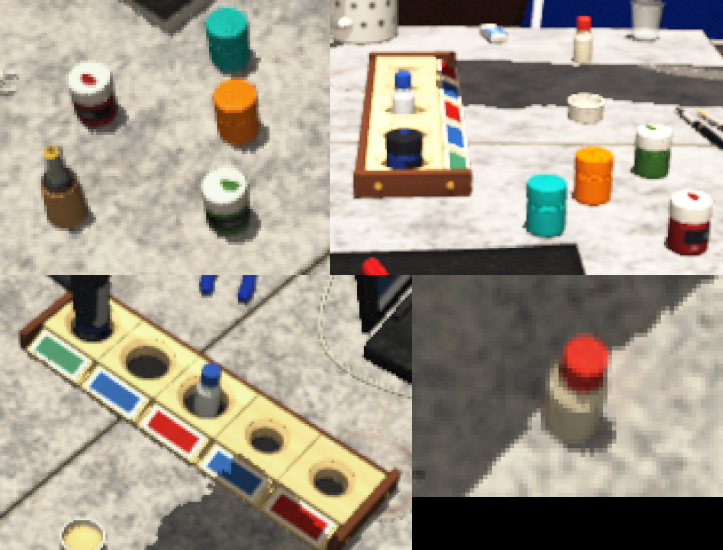

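The crop confirms all five items, and the tools agree on the positions. The wells lie on a line slightly tilted to y. Next I move above the blue pot.

>>> {"name": "play_rows", "arguments": {"rows": [[-0.2, 5, 6.8, 0, 0], [-0.2, 10.4, 13.6, 0, 0], [-0.2, 10.4, 13.6, 0, 0], [-0.2, 10.4, 13.6, 0, 0], [-0.2, 10.4, 13.6, -6, 0], [-0.2, 10.4, 13.6, -11, 0], [-0.2, 10.4, 13.6, -13.4, 0], [-0.2, 10.4, 13.6, -13.4, 0]], "grip_force": 25}}

```text
time: 2.65
ee_pos: [0.6272, 0.1352, 0.1036]
orientation: [-3.138, 0.001, 1.57]
contact_force: [-0.1, -0.1, 1.0]
grip_width: 0.603
finger_force: 0.0
```

```bash
cat >> h.py <<'E'
from scipy.spatial.transform import Rotation as Ro
def wpin(n):
    for r in vision.pinpoint('wrist',n)[:3]:
        if r['score']>.3: print('wrist',n,round(r['score'],2),np.round(r['position'],4))
def st():
    s=bot.sense(); print(round(s['time'],2),s['ee_pos'].round(4),s['orientation'].round(3),s['contact_force'].round(1),round(s['finger_force'],1),round(s['grip_width'],3)); return s
E
python3 - <<'E'
from h import *
st(); save('wrist','w1.png')
for n in ('pot_blue','well_green_wide','well_blue_wide','vial_blue','well_red_wide'): wpin(n)
E
```

```text
2.65 [0.6272 0.1352 0.1036] [-3.138e+00  1.000e-03  1.570e+00] [-0.1 -0.1  1. ] 0.0 0.603
wrist pot_blue 0.89 [ 6.297e-01  1.365e-01 -2.000e-04]
wrist well_blue_wide 0.76 [ 6.309e-01  7.680e-02 -6.000e-04]
wrist vial_blue 0.79 [ 0.6375  0.014  -0.0028]
wrist vial_blue 0.31 [0.6351 0.0146 0.0014]
wrist well_red_wide 0.71 [0.6378 0.0118 0.0023]
```

View pics/w1.png

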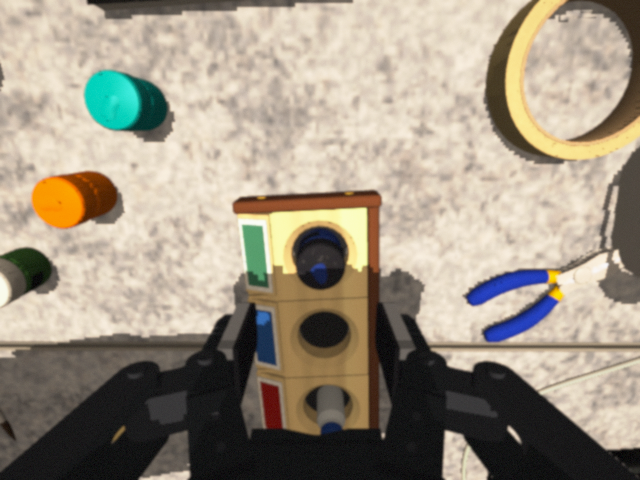

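The wrist view shows the blue pot (320,258) in the green well and the blue well (323,330) empty. That agrees with my estimates, so I descend and grip.

>>> {"name": "play_rows", "arguments": {"rows": [[-0.2, 0, 0, -4, 0], [-0.2, 0, 0, -6.5, 0], [-0.2, 0, 0, -7.3, 0], [-0.2, 0, 0, -7.3, 0], [0.6, 0, 0, -7.3, 0], [0.6, 0, 0, -7.3, 0], [0.6, 0, 0, -7.3, 0], [0.6, 0, 0, -7.3, 0]]}}

```text
time: 3.95
ee_pos: [0.63, 0.1361, 0.0338]
orientation: [3.139, -0.0, 1.571]
contact_force: [-1.5, -0.1, 6.8]
grip_width: 0.34
finger_force: 24.6
```

>>> {"name": "play_rows", "arguments": {"rows": [[0.6, 0, 0, 2, 0], [0.6, 0, 0, 6, 0], [0.6, 0, 0, 6, 0], [0.6, 0.2, -3, 6, 0], [0.6, 0.2, -6.0, 6, 0], [0.6, 0.2, -6.0, 6, 0], [0.6, 0.2, -6.0, 6, 0], [0.6, 0.2, -6.0, 6, 0]]}}

```text
time: 4.95
ee_pos: [0.6309, 0.0769, 0.0922]
orientation: [-3.141, -0.0, 1.572]
contact_force: [0.6, -0.3, 0.2]
grip_width: 0.334
finger_force: 24.8
```

```bash
python3 - <<'E'
from h import *
st(); save('wrist','w2.png'); save('side','d2.png'); vision.snapshot('scene')
for n in ('pot_blue','well_green_wide'): wpin(n)
for c in ('side','scene'): print(c,[(round(r['score'],2),r['position'].round(4) if hasattr(r['position'],'round') else r['position']) for r in vision.pinpoint(c,'pot_blue')[:2]])
a=cv2.imread('pics/w2.png');b=cv2.imread('pics/d2.png')[120:300,200:340]
cv2.imwrite('pics/c2.png',np.hstack([cv2.resize(a,(430,322)),cv2.resize(b,(250,322))]))
E
```

```text
4.95 [0.6309 0.0769 0.0922] [-3.141 -0.     1.572] [ 0.6 -0.3  0.2] 24.8 0.334
wrist pot_blue 0.98 [0.6276 0.0784 0.0598]
wrist well_green_wide 0.96 [0.6319 0.1358 0.0038]
side [(0.86, [0.6329, 0.0737, 0.0606])]
scene [(0.81, [0.6305, 0.0785, 0.0595])]
```

View pics/c2.png

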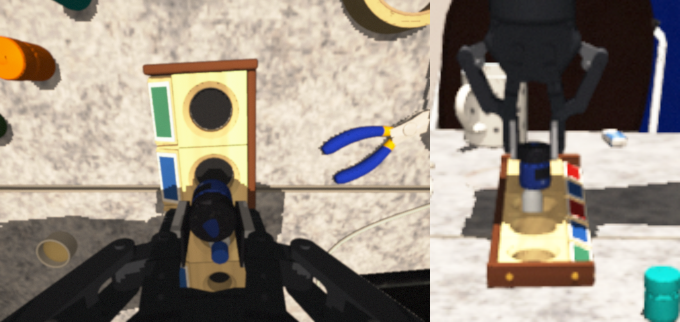

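The pot is held upright over the blue well. I lower it and release.

>>> {"name": "play_rows", "arguments": {"rows": [[0.6, 0.1, 0, -2.5, 0], [0.6, 0.1, 0, -4.5, 0], [0.6, 0.1, 0, -5.5, 0], [0.6, 0.1, 0, -5.9, 0], [0.6, 0.1, 0, -5.9, 0], [-0.1, 0.1, 0, -5.9, 0], [-0.1, 0.1, 0, -5.9, 0], [-0.1, 0.1, 0, -5.9, 0]]}}

```text
time: 6.3
ee_pos: [0.6321, 0.076, 0.0334]
orientation: [3.141, -0.0, 1.571]
contact_force: [0.4, 0.7, 0.1]
grip_width: 0.551
finger_force: 0.0
```

>>> {"name": "play_rows", "arguments": {"rows": [[-0.1, 0, 0, 3, 0], [-0.1, 0, 0, 6, 0], [-0.1, 0, 0, 6, 0], [-0.1, 0.4, -6.1, 6, 0], [-0.1, 0.4, -6.1, 6, 0], [-0.1, 0.4, -6.1, 6, 0], [-0.1, 0.4, -6.1, 3, 0], [-0.1, 0.4, -6.1, 3, 0]]}}

```text
time: 7.3
ee_pos: [0.6339, 0.0162, 0.0611]
orientation: [-3.137, -0.001, 1.572]
contact_force: [-0.0, -0.8, 0.4]
grip_width: 0.551
finger_force: 0.0
```

>>> {"name": "play_rows", "arguments": {"rows": [[-0.1, 0, 0, -2, 0], [-0.1, 0, 0, -3.1, 0], [-0.1, 0, 0, -3.2, 0], [-0.1, 0, 0, -3.2, 0], [0.8, 0, 0, -3.2, 0], [0.8, 0, 0, -3.2, 0], [0.8, 0, 0, -3.2, 0], [0.8, 0, 0, -3.2, 0]]}}

```text
time: 8.3
ee_pos: [0.6364, 0.015, 0.0318]
orientation: [3.141, 0.0, 1.571]
contact_force: [0.1, 0.3, 5.7]
grip_width: 0.226
finger_force: 24.7
```

>>> {"name": "play_rows", "arguments": {"rows": [[0.8, 0, 0, 2, 0], [0.8, 0, 0, 5, 0], [0.8, 0, 0, 5, 0], [0.8, 0.3, -3, 5, 0], [0.8, 0.3, -6.1, 5, 0], [0.8, 0.3, -6.1, 5, 0], [0.8, 0.3, -6.1, 5, 0], [0.8, 0.3, -6.1, 5, 0]]}}

```text
time: 9.3
ee_pos: [0.6387, -0.045, 0.0809]
orientation: [-3.141, -0.0, 1.572]
contact_force: [0.3, -0.1, -0.0]
grip_width: 0.223
finger_force: 24.5
```

```bash
python3 - <<'E'
from h import *
st(); save('wrist','w3.png'); save('side','d3.png'); vision.snapshot('scene')
for n in ('vial_blue','well_blue_narrow','pot_blue','well_blue_wide','well_red_wide'):
  wpin(n)
  for c in ('side','scene'): print(c,n,[(round(r['score'],2),np.round(r['position'],4)) for r in vision.pinpoint(c,n)[:2]])
a=cv2.imread('pics/w3.png');b=cv2.imread('pics/d3.png')[120:300,200:340]
cv2.imwrite('pics/c3.png',np.hstack([cv2.resize(a,(430,322)),cv2.resize(b,(250,322))]))
E
```

```text
9.3 [ 0.6387 -0.045   0.0809] [-3.141 -0.     1.572] [ 0.3 -0.1 -0. ] 24.5 0.223
wrist vial_blue 0.87 [ 0.6436 -0.0467  0.0466]
side vial_blue [(0.72, array([ 0.6387, -0.0434,  0.0481])), (0.39, array([ 0.6404, -0.107 , -0.0019]))]
scene vial_blue [(0.43, array([ 0.6403, -0.0433,  0.0524]))]
wrist well_blue_narrow 0.57 [ 0.6385 -0.0438  0.0011]
side well_blue_narrow [(0.94, array([ 6.351e-01, -4.170e-02,  6.000e-04]))]
scene well_blue_narrow [(0.83, array([ 0.6416, -0.0422, -0.0019]))]
wrist pot_blue 0.69 [6.323e-01 7.630e-02 5.000e-04]
side pot_blue [(0.75, array([0.6333, 0.0757, 0.0019]))]
scene pot_blue [(0.87, array([0.6344, 0.0776, 0.0009]))]
side well_blue_wide [(0.88, array([ 0.6358,  0.0717, -0.0021]))]
scene well_blue_wide [(0.9, array([0.6315, 0.0724, 0.0007]))]
wrist well_red_wide 0.93 [0.6348 0.0148 0.0025]
wrist well_red_wide 0.52 [ 0.4492 -0.1847  0.0023]
side well_red_wide [(0.77, array([6.393e-01, 1.360e-02, 5.000e-04]))]
scene well_red_wide [(0.69, array([ 0.6352,  0.0148, -0.0007]))]
```

View pics/c3.png

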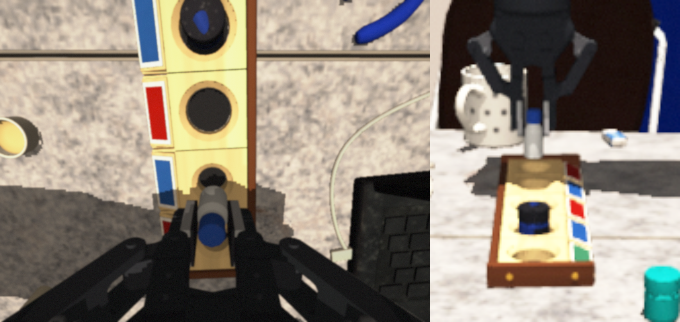

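The blue pot stands in its well and the blue vial is over its own. I lower the vial.

>>> {"name": "play_rows", "arguments": {"rows": [[0.8, 0, 0.1, -2, 0], [0.8, 0, 0.1, -3.8, 0], [0.8, 0, 0.1, -4.6, 0], [0.8, 0, 0.1, -4.9, 0], [0.8, 0, 0.1, -4.9, 0], [0.8, 0, 0.1, -4.9, 0], [0.8, 0, 0.1, -4.9, 0]]}}

```text
time: 11.08
ee_pos: [0.6393, -0.045, 0.0327]
orientation: [3.141, 0.0, 1.571]
contact_force: [0.3, 0.3, 0.0]
grip_width: 0.221
finger_force: 24.5
```

>>> {"name": "play_rows", "arguments": {"rows": [[0.8, 0, 0, -0.1, 0], [-0.1, 0, 0, -0.1, 0], [-0.1, 0, 0, -0.1, 0], [-0.1, 0, 0, -0.1, 0], [-0.1, 0, 0, 4, 0], [-0.1, 0, 0, 8, 0], [-0.1, 0, 0, 8, 0]]}}

```text
time: 11.95
ee_pos: [0.6413, -0.0454, 0.1157]
orientation: [3.136, 0.001, 1.571]
contact_force: [0.2, 0.0, 0.0]
grip_width: 0.551
finger_force: 0.0
```

>>> {"name": "play_rows", "arguments": {"rows": [[-0.2, -5, 4, 0, 0], [-0.2, -10, 8, 0, 0], [-0.2, -15, 12, 0, 0], [-0.2, -21, 16.6, 0, 0], [-0.2, -21, 16.6, 0, 0], [-0.2, -21, 16.6, 0, 0], [-0.2, -21, 16.6, 0, 0], [-0.2, -21, 16.6, -1, 0]]}}

```text
time: 12.95
ee_pos: [0.4308, 0.1204, 0.1022]
orientation: [3.14, -0.0, 1.569]
contact_force: [1.2, -0.6, -0.7]
grip_width: 0.603
finger_force: 0.0
```

```bash
python3 - <<'E'
from h import *
st(); save('wrist','w4.png'); save('side','d4.png'); vision.snapshot('scene')
for n in ('vial_blue','pot_green','pot_red','vial_red'):
  wpin(n)
  for c in ('side','scene'): print(c,n,[(round(r['score'],2),np.round(r['position'],4)) for r in vision.pinpoint(c,n)[:3]])
a=cv2.imread('pics/w4.png');b=cv2.imread('pics/d4.png')[120:300,200:340]
cv2.imwrite('pics/c4.png',np.hstack([cv2.resize(a,(430,322)),cv2.resize(b,(250,322))]))
E
```

```text
12.95 [0.4308 0.1204 0.1022] [ 3.14  -0.     1.569] [ 1.2 -0.6 -0.7] 0.0 0.603
side vial_blue [(0.69, array([ 0.6391, -0.0447, -0.0012]))]
scene vial_blue [(0.61, array([ 0.4523, -0.1836, -0.0025])), (0.57, array([ 6.418e-01, -4.310e-02, -1.000e-04]))]
wrist pot_green 0.77 [4.271e-01 1.281e-01 1.000e-04]
wrist pot_green 0.63 [ 4.791e-01  1.701e-01 -3.000e-04]
wrist pot_green 0.63 [0.5224 0.2276 0.0015]
side pot_green [(0.68, array([0.4306, 0.124 , 0.0006])), (0.67, array([ 0.5233,  0.2322, -0.001 ])), (0.39, array([ 0.6393, -0.1068,  0.0011]))]
scene pot_green [(0.76, array([4.829e-01, 1.745e-01, 4.000e-04])), (0.67, array([0.4301, 0.1188, 0.0033])), (0.41, array([ 0.5211,  0.2266, -0.0007]))]
wrist pot_red 0.69 [0.4203 0.2566 0.0005]
side pot_red [(0.56, array([ 0.4263,  0.2574, -0.0019]))]
scene pot_red [(0.52, array([ 0.4238,  0.2545, -0.0021])), (0.44, array([ 0.431 ,  0.1208, -0.0012]))]
side vial_red [(0.62, array([ 0.4546, -0.1823, -0.0025]))]
scene vial_red [(0.7, array([ 0.4535, -0.1836, -0.0038]))]
```

View pics/c4.png

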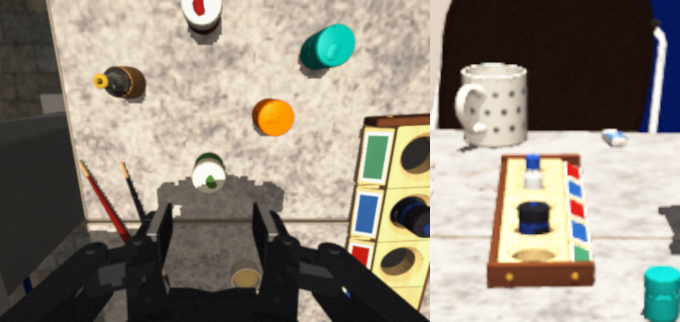

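The blue vial stands in its narrow well, and the green pot (208,172 in the crop) is ahead of the open fingers with free space around it. I descend and grip.

>>> {"name": "play_rows", "arguments": {"rows": [[-0.2, -0.1, 0.1, -4, 0], [-0.2, -0.1, 0.1, -6.5, 0], [-0.2, -0.1, 0.1, -7.2, 0], [-0.2, -0.1, 0.1, -7.2, 0], [0.6, -0.1, 0.1, -7.2, 0], [0.6, -0.1, 0.1, -7.2, 0], [0.6, -0.1, 0.1, -7.2, 0], [0.6, -0.1, 0.1, -7.2, 0]]}}

```text
time: 14.7
ee_pos: [0.4288, 0.1221, 0.0313]
orientation: [3.14, -0.0, 1.571]
contact_force: [-1.3, -0.2, 5.9]
grip_width: 0.333
finger_force: 24.3
```

>>> {"name": "play_rows", "arguments": {"rows": [[0.6, 0, 0, 3, 0], [0.6, 0, 0, 7, 0], [0.6, 5, 0.4, 7, 0], [0.6, 10, 0.7, 7, 0], [0.6, 15, 1.0, 7, 0], [0.6, 20.1, 1.4, 7, 0], [0.6, 20.1, 1.4, 7, 0], [0.6, 20.1, 1.4, 7, 0]]}}

```text
time: 15.7
ee_pos: [0.6284, 0.136, 0.1002]
orientation: [-3.141, 0.0, 1.571]
contact_force: [-0.7, -0.1, -0.4]
grip_width: 0.339
finger_force: 25.0
```

```bash
python3 - <<'E'
from h import *
st(); vision.snapshot('wrist'); vision.snapshot('side'); vision.snapshot('scene')
for n in ('pot_green','well_green_wide'):
  wpin(n)
  for c in ('side','scene'): print(c,n,[(round(r['score'],2),np.round(r['position'],4)) for r in vision.pinpoint(c,n)[:3]])
E
```

```text
15.7 [0.6284 0.136  0.1002] [-3.141  0.     1.571] [-0.7 -0.1 -0.4] 25.0 0.339
wrist pot_green 0.97 [ 0.4783  0.174  -0.0024]
wrist pot_green 0.85 [0.6247 0.1427 0.0689]
wrist pot_green 0.59 [ 0.5207  0.2273 -0.0011]
side pot_green [(0.81, array([0.4851, 0.1766, 0.0014])), (0.72, array([ 0.5259,  0.2291, -0.0011])), (0.61, array([0.6288, 0.1351, 0.0715]))]
scene pot_green [(0.9, array([ 0.5246,  0.2283, -0.0022])), (0.89, array([4.822e-01, 1.754e-01, 1.000e-04])), (0.52, array([0.6312, 0.1353, 0.07  ]))]
wrist well_green_wide 0.95 [0.6307 0.135  0.0025]
side well_green_wide []
scene well_green_wide [(0.73, array([ 0.6374,  0.0164, -0.0012])), (0.7, array([ 0.6247,  0.1396, -0.0022])), (0.17, array([ 6.454e-01, -1.068e-01, -4.000e-04]))]
```

Both are aligned, so I lower the green pot.

>>> {"name": "play_rows", "arguments": {"rows": [[0.6, 0, 0, -3, 0], [0.6, 0, 0, -5.5, 0], [0.6, 0, 0, -6.5, 0], [0.6, 0, 0, -6.9, 0], [0.6, 0, 0, -6.9, 0], [-0.1, 0, 0, -6.9, 0], [-0.1, 0, 0, -6.9, 0], [-0.1, 0, 0, -6.9, 0]]}}

```text
time: 17.15
ee_pos: [0.6292, 0.136, 0.0316]
orientation: [3.141, -0.0, 1.571]
contact_force: [0.3, -0.1, 0.1]
grip_width: 0.548
finger_force: 0.0
```

>>> {"name": "play_rows", "arguments": {"rows": [[-0.1, 0, 0, 4, 0], [-0.1, 0, 0, 8, 0], [-0.1, -5, 3, 8, 0], [-0.2, -10, 6, 8, 0], [-0.2, -15, 9, 8, 0], [-0.2, -20.5, 12.0, 8, 0], [-0.2, -20.5, 12.0, 8, 0], [-0.2, -20.5, 12.0, 8, 0]]}}

```text
time: 18.15
ee_pos: [0.4247, 0.2563, 0.1118]
orientation: [3.14, -0.0, 1.571]
contact_force: [0.2, -0.1, -0.7]
grip_width: 0.6
finger_force: 0.0
```

>>> {"name": "play_rows", "arguments": {"rows": [[-0.2, 0, 0, -4, 0], [-0.2, 0, 0, -7, 0], [-0.2, 0, 0, -8.0, 0], [-0.2, 0, 0, -8.0, 0], [0.6, 0, 0, -8.0, 0], [0.6, 0, 0, -8.0, 0], [0.6, 0, 0, -8.0, 0], [0.6, 0, 0, -8.0, 0]]}}

```text
time: 19.15
ee_pos: [0.4251, 0.2563, 0.0324]
orientation: [3.139, -0.001, 1.571]
contact_force: [-0.7, -1.3, 6.7]
grip_width: 0.334
finger_force: 24.6
```

>>> {"name": "play_rows", "arguments": {"rows": [[0.6, 0, 0, 4, 0], [0.6, 0, 0, 8, 0], [0.6, 4.2, -4.8, 8, 0], [0.6, 8.4, -9.6, 8, 0], [0.6, 12.6, -14.4, 8, 0], [0.6, 16.8, -19.2, 8, 0], [0.6, 21.2, -24.1, 8, 0], [0.6, 21.2, -24.1, 8, 0]]}}

```text
time: 20.15
ee_pos: [0.6385, 0.0116, 0.1115]
orientation: [3.139, 0.001, 1.567]
contact_force: [0.4, 0.2, -1.2]
grip_width: 0.337
finger_force: 25.0
```

```bash
python3 - <<'E'
from h import *
st(); save('wrist','w5.png'); save('side','d5.png'); vision.snapshot('scene')
for n in ('pot_red','well_red_wide','pot_green'):
  wpin(n)
  for c in ('side','scene'): print(c,n,[(round(r['score'],2),np.round(r['position'],4)) for r in vision.pinpoint(c,n)[:3]])
a=cv2.imread('pics/w5.png');b=cv2.imread('pics/d5.png')[120:300,200:340]
cv2.imwrite('pics/c5.png',np.hstack([cv2.resize(a,(430,322)),cv2.resize(b,(250,322))]))
E
```

```text
20.15 [0.6385 0.0116 0.1115] [3.139e+00 1.000e-03 1.567e+00] [ 0.4  0.2 -1.2] 25.0 0.337
wrist pot_red 0.68 [0.6369 0.0121 0.0785]
side pot_red [(0.86, array([0.6364, 0.0129, 0.0767]))]
scene pot_red [(0.74, array([0.6405, 0.0181, 0.0772]))]
side well_red_wide [(0.84, array([6.368e-01, 1.490e-02, 5.000e-04]))]
scene well_red_wide [(0.97, array([ 0.6362,  0.0148, -0.0019]))]
wrist pot_green 0.79 [ 0.6295  0.1419 -0.0023]
side pot_green [(0.96, array([ 0.6303,  0.1393, -0.0008])), (0.69, array([ 0.5205,  0.2314, -0.0017])), (0.56, array([4.847e-01, 1.792e-01, 4.000e-04]))]
scene pot_green [(0.82, array([ 0.4829,  0.1747, -0.0017])), (0.69, array([ 0.6283,  0.134 , -0.0014])), (0.65, array([ 0.5203,  0.2284, -0.0024]))]
```

View pics/c5.png

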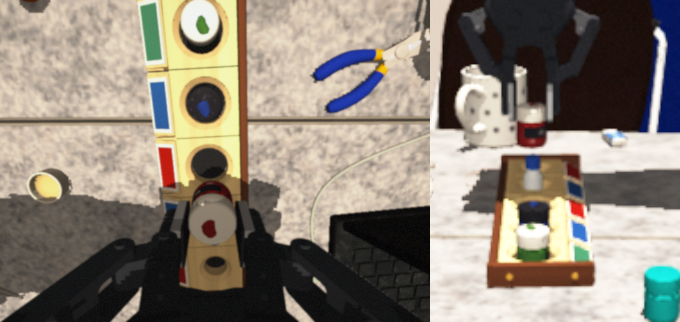

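The green pot is down in its well, and the red pot is held upright over the red wide well. I lower it.

>>> {"name": "play_rows", "arguments": {"rows": [[0.6, 0, 0, 0, 0], [0.6, 0, 0, -3, 0], [0.6, 0, 0, -6, 0], [0.6, 0, 0, -7.4, 0], [0.6, 0, 0, -7.9, 0], [0.6, 0, 0, -7.9, 0], [-0.1, 0, 0, -7.9, 0], [-0.1, 0, 0, -7.9, 0]]}}

```text
time: 21.75
ee_pos: [0.6364, 0.015, 0.0328]
orientation: [3.141, 0.0, 1.571]
contact_force: [0.2, 0.4, -0.0]
grip_width: 0.55
finger_force: 0.0
```

>>> {"name": "play_rows", "arguments": {"rows": [[-0.1, 0, 0, 4, 0], [-0.1, 0, 0, 8, 0], [-0.1, -4.6, -5, 8, 0], [-0.1, -9.2, -10, 8, 0], [-0.1, -13.8, -15, 8, 0], [-0.1, -18.4, -19.9, 8, 0], [-0.1, -18.4, -19.9, 8, 0], [-0.1, -18.4, -19.9, 8, 0]]}}

```text
time: 22.75
ee_pos: [0.4514, -0.1851, 0.1127]
orientation: [3.141, 0.0, 1.568]
contact_force: [-0.3, 0.1, 0.5]
grip_width: 0.553
finger_force: 0.0
```

```bash
python3 - <<'E'
from h import *
st(); vision.snapshot('wrist'); vision.snapshot('side'); vision.snapshot('scene')
for n in ('vial_red','pot_red','well_red_narrow'):
  wpin(n)
  for c in ('side','scene'): print(c,n,[(round(r['score'],2),np.round(r['position'],4)) for r in vision.pinpoint(c,n)[:3]])
E
```

```text
22.75 [ 0.4514 -0.1851  0.1127] [3.141 0.    1.568] [-0.3  0.1  0.5] 0.0 0.553
wrist vial_red 0.9 [ 0.4523 -0.1849  0.0021]
side vial_red [(0.72, array([0.6318, 0.0742, 0.0041])), (0.62, array([ 0.4518, -0.1818, -0.0033]))]
scene vial_red [(0.84, array([ 0.4529, -0.1847, -0.0026]))]
side pot_red [(0.75, array([ 0.6402,  0.0154, -0.0007]))]
scene pot_red [(0.64, array([6.401e-01, 1.590e-02, 2.000e-04]))]
wrist well_red_narrow 0.81 [ 6.447e-01 -1.077e-01  1.000e-04]
side well_red_narrow [(0.83, array([ 0.6406, -0.106 , -0.0017])), (0.25, array([ 0.6372,  0.0161, -0.0035]))]
scene well_red_narrow []
```

>>> {"name": "play_rows", "arguments": {"rows": [[-0.1, 0, 0, -4, 0], [-0.1, 0, 0, -7, 0], [-0.1, 0, 0, -8.1, 0], [-0.1, 0, 0, -8.1, 0], [0.8, 0, 0, -8.1, 0], [0.8, 0, 0, -8.1, 0], [0.8, 0, 0, -8.1, 0], [0.8, 0, 0, -8.1, 0]]}}

```text
time: 24.35
ee_pos: [0.4528, -0.1845, 0.0322]
orientation: [3.14, 0.001, 1.571]
contact_force: [-0.6, 1.6, 7.9]
grip_width: 0.219
finger_force: 24.8
```

>>> {"name": "play_rows", "arguments": {"rows": [[0.8, 0, 0, 4, 0], [0.8, 0, 0, 7, 0], [0.8, 4.7, 1.9, 7, 0], [0.8, 9.5, 3.8, 7, 0], [0.8, 14.2, 5.7, 7, 0], [0.8, 19.0, 7.7, 7, 0], [0.8, 19.0, 7.7, 7, 0], [0.8, 19.0, 7.7, 7, 0]]}}

```text
time: 25.35
ee_pos: [0.6414, -0.1068, 0.101]
orientation: [-3.14, -0.0, 1.571]
contact_force: [-0.3, -0.4, 0.7]
grip_width: 0.22
finger_force: 24.7
```

```bash
python3 - <<'E'
from h import *
st(); save('wrist','w6.png'); save('side','d6.png'); vision.snapshot('scene')
for n in ('vial_red','well_red_narrow'):
  wpin(n)
  for c in ('side','scene'): print(c,n,[(round(r['score'],2),np.round(r['position'],4)) for r in vision.pinpoint(c,n)[:3]])
a=cv2.imread('pics/w6.png');b=cv2.imread('pics/d6.png')[100:280,200:340]
cv2.imwrite('pics/c6.png',np.hstack([cv2.resize(a,(430,322)),cv2.resize(b,(250,322))]))
E
```

```text
25.35 [ 0.6414 -0.1068  0.101 ] [-3.14  -0.     1.571] [-0.3 -0.4  0.7] 24.7 0.22
wrist vial_red 0.92 [ 0.6399 -0.1044  0.0696]
side vial_red [(0.52, array([ 0.6409, -0.1049,  0.0667]))]
scene vial_red [(0.55, array([ 0.6406, -0.1042,  0.0675]))]
wrist well_red_narrow 0.95 [ 0.6452 -0.1063 -0.001 ]
side well_red_narrow [(0.8, array([ 0.6422, -0.1081,  0.0031]))]
scene well_red_narrow [(0.86, array([ 0.6412, -0.1103,  0.0015])), (0.47, array([ 0.64  , -0.0425,  0.0031]))]
```

View pics/c6.png

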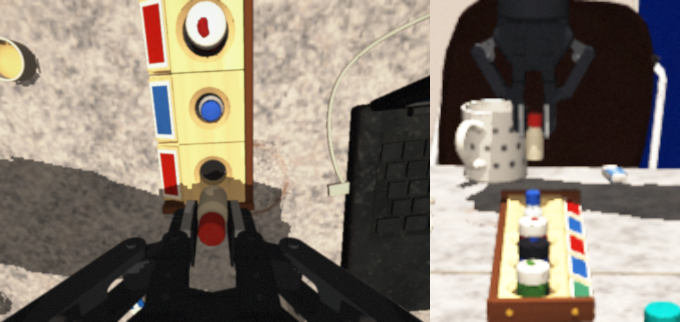

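The red vial is held upright over its well. It measures about 2 mm too far in +y, so I correct that and lower it.

>>> {"name": "play_rows", "arguments": {"rows": [[0.8, 0.1, -0.15, 0, 0], [0.8, 0.1, -0.15, -3, 0], [0.8, 0.1, -0.15, -5.5, 0], [0.8, 0.1, -0.15, -6.5, 0], [0.8, 0.1, -0.15, -6.9, 0], [0.8, 0.1, -0.15, -6.9, 0], [0.8, 0.1, -0.15, -6.9, 0]]}}

```text
time: 26.68
ee_pos: [0.6436, -0.1087, 0.0331]
orientation: [3.14, 0.0, 1.571]
contact_force: [-0.5, -0.1, 0.7]
grip_width: 0.228
finger_force: 24.7
```

>>> {"name": "play_rows", "arguments": {"rows": [[-0.1, 0, 0, 0, 0], [-0.1, 0, 0, 0, 0], [-0.1, 0, 0, 0, 0], [-0.1, 0, 0, 4, 0], [-0.1, 0, 0, 9, 0], [-0.1, -6, 0, 14, 0], [-0.1, -12, 0, 16, 0], [-0.1, -16, 0, 18, 0]]}}

```text
time: 27.68
ee_pos: [0.4812, -0.1083, 0.2131]
orientation: [3.141, 0.0, 1.571]
contact_force: [0.2, -0.3, 0.4]
grip_width: 0.545
finger_force: 0.0
```

```bash
python3 - <<'E'
from h import *
st(); save('wrist','w7.png'); save('side','d7.png'); save('scene','s7.png')
for n in ('vial_red','vial_blue','pot_red','pot_blue','pot_green'):
  for c in ('side','scene'): print(c,n,[(round(r['score'],2),np.round(r['position'],4)) for r in vision.pinpoint(c,n)[:3]])
a=cv2.imread('pics/s7.png')[180:320,290:490];b=cv2.imread('pics/d7.png')[170:290,210:310]
cv2.imwrite('pics/c7.png',np.hstack([cv2.resize(a,(460,322)),cv2.resize(b,(268,322))]))
E
```

```text
27.68 [ 0.4812 -0.1083  0.2131] [3.141 0.    1.571] [ 0.2 -0.3  0.4] 0.0 0.545
side vial_red []
scene vial_red [(0.68, array([ 0.64 , -0.042,  0.003])), (0.47, array([ 0.644 , -0.1099, -0.0036]))]
side vial_blue [(0.66, array([ 0.6379, -0.0446, -0.001 ]))]
scene vial_blue [(0.66, array([ 0.6402, -0.0429,  0.0011]))]
side pot_red [(0.61, array([ 0.6371,  0.0168, -0.0029]))]
scene pot_red [(0.51, array([ 0.6311,  0.1368, -0.    ]))]
side pot_blue [(0.78, array([ 0.6341,  0.0736, -0.0015]))]
scene pot_blue [(0.8, array([ 0.6334,  0.0757, -0.0012]))]
side pot_green [(0.75, array([0.4841, 0.1797, 0.0005])), (0.75, array([ 0.5238,  0.2309, -0.0013])), (0.54, array([ 0.6331,  0.1378, -0.0011]))]
scene pot_green [(0.87, array([ 6.324e-01,  1.373e-01, -6.000e-04])), (0.8, array([ 5.207e-01,  2.266e-01, -1.000e-04])), (0.7, array([ 0.4858,  0.1743, -0.0015]))]
```

View pics/c7.png

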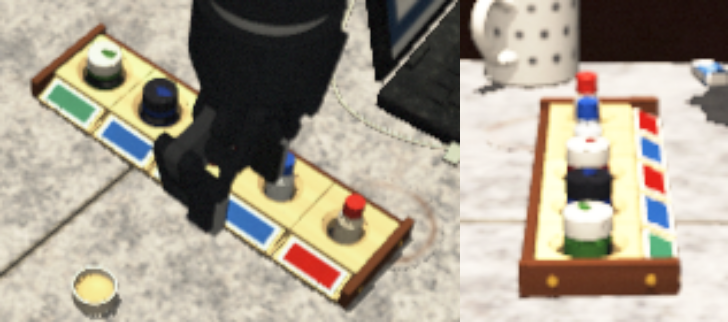

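All five stand upright and fully down in their own wells, with the arm clear of them. I hand in.

```bash
python3 -c "
from plant import order
print(order.hand_in())"
```

```text
the job is handed in; nothing more can be done
None
```

The three pots and two vials stood upright and fully down in their matching wells in the last pictures, the arm was clear of them, and I handed the job in at about 28 s; the judge's result was not shown.

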